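# Rack the serving utensils in the steriliser tray

### The arm

A 6-joint arm with a two-finger parallel gripper is mounted at the origin on the work surface. World frame = base frame: x ahead of the robot, y to its left, z up, the work surface at z = 0. Lengths are in m, angles in rad, forces in N, time in s.
With the tool pointing down it reaches from about 0.4 to 0.925 m from the base axis. Payload 3.4 kg.
Tool frame: the origin (TCP) lies midway between the tips of the shut fingers; the grasp point (between the pads) lies 19 mm behind it (env.tcp_to_grasp is the distance from the TCP to the grasp point, in m); z points along the fingers, y is the direction in which the jaws open and shut (so a half turn about z gives the same grasp; the last joint's range is limited). The gripper opens to 85 mm and grips with 20 to 120 N. Pads are 22 mm wide; open, the fingers measure 114 mm over their backs; the gripper's body (76 mm by 85 mm) begins 54 mm behind the grasp point. The pads swing forward as they close: fully open they stand 13 mm farther back than shut.
Start: joints at [-1.304, 0.307, 1.506, -0, 1.328, -0.073], TCP at [0.192, -0.542, 0.231] pointing down, gripper open.
Joint ranges: [-3.12, 3.12], [-1.05, 2.28], [0.14, 2.33], [-1.42, 4.57], [0.1, 2.73], [-2.68, 2.68]. Speed limits (rad/s): [2.57, 2.57, 3.14, 3.14, 3.14, 3.14].

### API

Orientations are given as [roll, pitch, yaw] about the fixed x, y, z axes, in that order (R = Rz(yaw) Ry(pitch) Rx(roll)).
In Python, from rig import monitor, viewer, job, env gives the robot as it stands.
- The arm moves only by the tool drive_tool, never from a script. Its argument "commands" is one flat list of numbers, 7 for each row, row after row: the shift along the tool's x, y, z in m, then the turn, a rotation vector about the tool's x, y, z in degrees, then the opening, from -1 (shut) to 1 (fully open), so that 0 is half open. In form: [tx, ty, tz, rx, ry, rz, claw, tx, ty, tz, rx, ry, rz, claw, ...]. A call has 1 to 12 rows; each row shifts and turns the commanded pose from where the row before left it, along the tool's axes as they then stand; what a row does not reach is not made up. A row lasts 1/10 s, in which the tool goes at most 50 mm and 8.59 degrees, less where a joint would pass 70% of its speed; a pose out of reach is approached as far as the arm can. A call is refused whole if a number of a shift passes 0.05 or a number of a turn 8.59, either way. A call with a gripper value outside its range is refused whole. The fingers move at their own pace and stop on an object; "squeeze" is the grip in N (left out, the last holds). Time passes only in rows, so rows that do not move let the fingers close. It gives the time, the measured TCP pose, the force and the opening at its end, in the units of the state.
- monitor.observe(): the state, without advancing time (a new reading comes with each control period).
- viewer.grab_frame(name): name is "side" or "top" or "wrist"; returns (picture, depth): 384x512x3 uint8, red, green, blue; 384x512 float32, m along the optical axis (not along the pixel's ray), 0 where there is no reading.
- viewer.camera_params(name): a dict with "fx", "fy", "cx", "cy" (pixels), "T" (4x4, takes a point from camera to world coordinates). Camera axes: x right, y down, z forward; pixel columns grow to the right and rows downward; lengths in m; the calibration is good to about 2 mm. The wrist camera is an equidistant fisheye: a pixel r from the principal point sees the ray r / f radians off the axis. A picture is of the moment at which its call begins: read the wrist's pose just before it. camera_params takes no time and is no camera call; for the wrist camera it gives the pose at the moment of the call.
- job.close_job(): hands the job in, once; it reports no verdict.
The state is a dict: "clock": time; "joints": joint angles; "qd": joint speeds; "joint_efforts": joint torques, N m; "position": TCP position; "tool_rot": TCP orientation; "force": force on the tool from outside, world axes, zero at the start; "torque": the same for the moment, N m; "finger_gap": finger opening in m.
Only numpy, scipy, OpenCV 4.12 (cv2) and the standard library are available. Lean on these libraries where they do the work, as an engineer would, in place of code of your own. Each camera call takes 0.05 s, during which the arm holds its last target.

### The job

Press the green release button so that the steriliser's tray pops out. Snap the red spoon's handle down into the red pair of spring clips and the blue spatula's handle into the blue pair, each roughly centred and fully seated, then push the tray home until it clicks and stays shut. Leave the meal box and the two jars where they stand.

Things in the scene. Friction and masses are not known exactly. Their poses are not given: they have to be found in the camera images.
- cabinet: Low steel utensil steriliser fixed to the counter, 230 mm deep (x), 320 mm wide (y), 104 mm high. Origin: centre of its underside. Its x axis points from the front (tray side, facing the robot) to the back, y to the left, z up. The round green button stands on its top at x = -70, y = -110 mm.
- release (a joint): Travel of the green button, m: 0 up, 0.010 fully down. It moves straight down on a spring, 2 N at first, 6 N fully down. It frees the tray when about 6 to 8 mm down; the tray then springs out by itself. The button also dips by itself as the tray clicks home.
- release_top (a point): Centre of the button's flat round top (diameter 32 mm), 130 mm above the counter when up. It moves with the button.
- tray (a joint): Travel of the tray out of the cabinet towards the robot, m: 0 latched shut, 0.155 fully out at its stop. A spring of 3 to 5 N always pushes it out. To latch, push it in to 0 or a little beyond (a stop lies at -0.004), against up to 18 N over the last 15 mm; let go before the click, it springs out again.
- tray_front (a point): Middle of the outer face of the tray's flat steel front panel (320 mm wide, 12 mm thick, from 9 to 97 mm above the counter), 50 mm above the counter and 131 mm in front of the cabinet's origin when shut. It moves with the tray; axes as the cabinet's. Tray floor: 23 mm above the counter.
- red_clips (a point): Where the middle of a seated handle's axis belongs in the red pair of clips, 68 mm above the counter; it moves with the tray, axes as the cabinet's. The seated handle lies along its y axis. Row nearer to the robot, 54 mm behind the front panel's inner face. The two clips, each 14 mm wide, stand at y = +38 and -38 mm, leaving the space between them for a gripper.
- blue_clips (a point): The same for the blue pair, 62 mm behind the red row, 43 mm in front of the cabinet when the tray is out. Every clip is two sprung jaws, open at the top: mouth about 32 mm wide, throat 12 mm, lips 8 mm above the seated axis, jaw tops 17 mm above it. A handle pressed straight down passes the lips with 10 to 15 N for the pair, then rests on a seat 9 mm below its axis.
- red_spoon: Serving spoon lying on the counter: round red handle 140 mm long, 18 mm in diameter, with rounded ends, and a steel bowl 51 mm across; 195 mm long overall, about 0.1 kg. Origin on the handle's axis at mid-handle (9 mm above the counter at the start); the x axis runs along the handle towards the bowl. In the clips the bowl may point left or right.
- blue_spatula: Slotted serving spatula lying on the counter: round blue handle 140 mm long, 18 mm in diameter, and a flat steel blade 50 by 52 mm; 195 mm long overall, about 0.1 kg. Origin on the handle's axis at mid-handle; the x axis runs along the handle towards the blade. In the clips the blade may point left or right.
- meal_box: Bystander: brown take-away meal box with a white lid, 145 x 115 x 48 mm, origin at the centre of its underside.
- sauce_jar: Bystander: amber glass jar, 70 mm in diameter, 90 mm high, origin at the centre of its underside.
- salad_jar: Bystander: pale salad jar, 80 mm in diameter, 85 mm high, origin at the centre of its underside.
There are look-alikes about, which are no part of the job. What is shaped like the blue_spatula but purple is not meant.

How it is judged:
On the way, in this order (a step that is already met when the one before it is completed fails the run):
1. the tray has sprung fully out (value of joint tray above 0.145 m), for 0.2 s.
2. with the tray out, both handles are seated in the clips of their colour and the fingers are off them (value of joint tray above 0.12 m and x of red_spoon in the frame of red_clips between -0.004 and 0.004 m and z of red_spoon in the frame of red_clips between -0.004 and 0.004 m and y of red_spoon in the frame of red_clips between -0.02 and 0.02 m and angle between the x axis of red_spoon and the y axis of red_clips, either way round below 0.06 rad and x of blue_spatula in the frame of blue_clips between -0.004 and 0.004 m and z of blue_spatula in the frame of blue_clips between -0.004 and 0.004 m and y of blue_spatula in the frame of blue_clips between -0.02 and 0.02 m and angle between the x axis of blue_spatula and the y axis of blue_clips, either way round below 0.06 rad and contact force between the fingers and red_spoon below 0.1 N and contact force between the fingers and blue_spatula below 0.1 N), for 0.2 s.
At the end, for the whole second after the job is handed in: The tray is latched shut (joint below 4 mm) with the red spoon in the red clips and the blue spatula in the blue clips: each handle's middle within 20 mm of its clip point along the handle, within 4 mm of it sideways and in height, the handle within 0.06 rad of the clips' line, both at rest (value of joint tray below 0.004 m and x of red_spoon in the frame of red_clips between -0.004 and 0.004 m and z of red_spoon in the frame of red_clips between -0.004 and 0.004 m and y of red_spoon in the frame of red_clips between -0.02 and 0.02 m and angle between the x axis of red_spoon and the y axis of red_clips, either way round below 0.06 rad and x of blue_spatula in the frame of blue_clips between -0.004 and 0.004 m and z of blue_spatula in the frame of blue_clips between -0.004 and 0.004 m and y of blue_spatula in the frame of blue_clips between -0.02 and 0.02 m and angle between the x axis of blue_spatula and the y axis of blue_clips, either way round below 0.06 rad and linear speed of each of red_spoon, blue_spatula below 0.02 m/s); the robot touches nothing.
It fails at once if the meal box or a jar is moved by more than 30 mm (distance of any of meal_box, sauce_jar, salad_jar from where it was at the start of the episode above 0.03 m).
It also fails if it takes over 72 s, if anything falls off the work surface, if the arm or the gripper's body presses on something with over 40 N, if the wrist force passes 120 N, or if a joint passes its speed limit or range.

## Working session

There is one attempt and no reset: what is moved stays moved. The work goes in short steps, Python scripts to look and compute and a tool call to move; the robot and the scene stay as the last step left them, time stands still between calls to the robot, and variables do not carry over. Pictures are saved under pics/ and viewed, and the job is handed in when it is done.

Besides the shell and the picture viewer there is one more tool, called after "Request:" in YAML: its name, and indented under it one key for each argument. drive_tool: Moves the arm, as the interface text tells. Its arguments: {"type":"object","properties":{"commands":{"type":"array"},"squeeze":{"type":"number"}},"required":["commands"]}

```bash
ls; mkdir -p pics; python3 - <<'E'
from rig import monitor, viewer, job, env
import cv2
s=monitor.observe(); print(s)
for n in("side","top","wrist"):
    p,d=viewer.grab_frame(n); cv2.imwrite(f"pics/{n}0.png",p[:,:,::-1]); 
    import numpy as np
    np.save(f"pics/{n}0.npy",d); c=viewer.camera_params(n); print(n,c)
E
```

```text
pics
{'clock': 0.0, 'joints': array([-1.30450264e+00,  3.07571918e-01,  1.50765996e+00, -5.48590637e-05,
        1.32840721e+00, -7.34601015e-02]), 'qd': array([ 1.14835920e-03, -7.08989329e-04,  9.31183286e-05, -5.08383523e-04,
        2.10352435e-04,  4.90638195e-04]), 'joint_efforts': array([ 1.76210183e-04, -4.57552779e+01, -2.51915842e+01, -2.02770434e-04,
        1.31581997e-02, -1.52484643e-05]), 'position': array([ 0.19141808, -0.5414661 ,  0.23038673]), 'tool_rot': array([-3.13954782e+00, -9.71117718e-05,  3.39766906e-01]), 'force': array([-0.75480495,  0.45652551,  0.31082636]), 'torque': array([ 0.01467061, -0.02526226,  0.03946249]), 'finger_gap': 0.0852159610200959}
side {'fx': 357.8596416520454, 'fy': 357.8596416520454, 'cx': 255.129547742162, 'cy': 187.35945838207243, 'T': array([[-0.88114313, -0.26571337,  0.39113065,  0.0203642 ],
       [-0.47258791,  0.52239373, -0.70976437,  0.90981874],
       [-0.01573032, -0.81024762, -0.58587657,  0.83560684],
       [ 0.        ,  0.        ,  0.        ,  1.        ]])}
top {'fx': 386.9344537665604, 'fy': 386.9344537665604, 'cx': 253.98971754484091, 'cy': 192.58724160264285, 'T': array([[-9.86911441e-03, -9.91771760e-01,  1.27637675e-01,
         3.34470964e-01],
       [-9.99951275e-01,  9.81620152e-03, -1.04359537e-03,
         2.90159521e-02],
       [-2.17908715e-04, -1.27641755e-01, -9.91820314e-01,
         1.53184955e+00],
       [ 0.00000000e+00,  0.00000000e+00,  0.00000000e+00,
         1.00000000e+00]])}
wrist {'fx': 297.3186396354542, 'fy': 297.3186396354542, 'cx': 252.70427650683789, 'cy': 189.10699560830747, 'T': array([[ 0.33388089, -0.8946198 , -0.29694944,  0.26809209],
       [-0.9426147 , -0.31722746, -0.10413579, -0.51423998],
       [-0.00103857,  0.31467786, -0.94919796,  0.37277392],
       [ 0.        ,  0.        ,  0.        ,  1.        ]])}
```

View pics/top0.png

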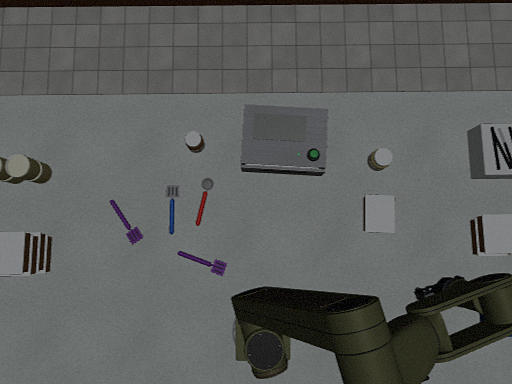

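View pics/side0.png

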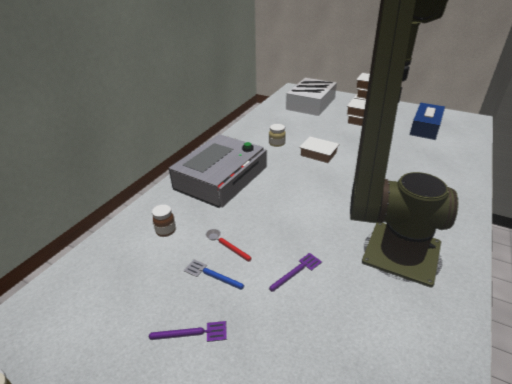

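View pics/wrist0.png

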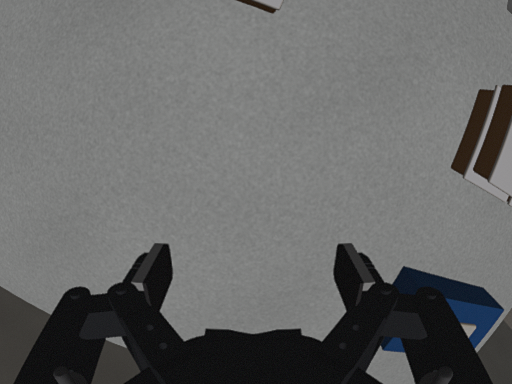

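Top view: the cabinet spans about cols 241-328, rows 104-175, with the green button at (313,155). The red spoon's handle runs (205,193)→(198,224) and the blue spatula's (172,200)→(171,233). There are two purple decoys. The arm base is at (265,350).

```bash
cat > h.py <<'E'
import numpy as np, cv2
from rig import monitor, viewer, job, env
def cloud(n,d,c):
    v,u=np.mgrid[0:d.shape[0],0:d.shape[1]].astype(float)
    x=(u-c['cx'])/c['fx'];y=(v-c['cy'])/c['fy']
    if n=='wrist':
        r=np.hypot(x,y)+1e-9; s=np.tan(np.minimum(r,1.5))/r; x=x*s;y=y*s
    P=np.stack([x*d,y*d,d],-1)
    return P@c['T'][:3,:3].T+c['T'][:3,3]
def look(n,save=None):
    c=viewer.camera_params(n); p,d=viewer.grab_frame(n)
    if save: cv2.imwrite(f"pics/{save}.png",p[:,:,::-1])
    return p,d,cloud(n,d,c)
def mask(p,col):
    h=cv2.cvtColor(p,cv2.COLOR_RGB2HSV); H,S,V=h[...,0],h[...,1],h[...,2]
    g=(S>120)&(V>50)
    return {'red':g&((H<6)|(H>174)),'blue':g&(H>105)&(H<125),'green':g&(H>50)&(H<85)}[col]
def axis(P):
    xy=P[:,:2]; c=xy.mean(0); w=np.linalg.svd(xy-c,full_matrices=False)[2][0]
    t=(xy-c)@w; return c+w*(t.min()+t.max())/2, w, t.max()-t.min()
E
python3 - <<'E'
from h import *
for n in('top','side'):
    p=cv2.imread(f'pics/{n}0.png')[:,:,::-1]; d=np.load(f'pics/{n}0.npy'); P=cloud(n,d,viewer.camera_params(n))
    for c in('red','blue','green'):
        m=mask(p,c)&(d>0)&(np.abs(P[...,1])<0.6)
        k,l,st,ce=cv2.connectedComponentsWithStats(m.astype(np.uint8))
        for i in range(1,k):
            if st[i,4]>15:
                Q=P[l==i]; mm,w,L=axis(Q); print(n,c,st[i],mm.round(4),np.median(Q[:,2]).round(4),'ang',np.degrees(np.arctan2(w[1],w[0])).round(1),L.round(3))
    # cabinet top
    m=(np.abs(P[...,2]-.104)<.012)&(P[...,0]>.4)&(P[...,0]<1)&(np.abs(P[...,1])<.3)
    k,l,st,ce=cv2.connectedComponentsWithStats(m.astype(np.uint8)); i=1+st[1:,4].argmax()
    Q=P[l==i]; print(n,'cab',st[i],np.median(Q[:,2]),cv2.minAreaRect(Q[:,:2].astype(np.float32)))
E
```

```text
top red [196 192  11  34 127] [0.4697 0.2362] 0.0171 ang 166.6 0.135
top blue [170 199   4  35 135] [0.4404 0.3518] 0.0156 ang -179.7 0.133
top green [310 150   8   8  52] [ 0.66   -0.1969] 0.1296 ang -68.3 0.035
top cab [ 240  104   87   64 4862] 0.1044080119676285 ((0.7371093034744263, -0.08824634552001953), (0.3203500211238861, 0.23203299939632416), 86.09847259521484)
side red [219 238  32  22 159] [0.4726 0.2391] 0.0183 ang 166.3 0.135
side blue [203 268  40  20 205] [0.4458 0.3553] 0.0183 ang 179.4 0.145
side green [245 143   6   3  17] [ 0.659  -0.1921] 0.1312 ang 160.7 0.023
side cab [ 169  134   98   56 2749] 0.1063577396583012 ((0.729485034942627, -0.08872988820075989), (0.32667332887649536, 0.25243714451789856), 86.04102325439453)
```

```bash
cat > plan.py <<'E'
# plan.py x0 y0 z0 yaw0  x1 y1 z1 yaw1  n claw  -> rows (tool pointing straight down), yaw in deg
import sys, numpy as np, json
from scipy.spatial.transform import Rotation as Ro
def plan(a,b,n,claw):
    a=np.array(a,float);b=np.array(b,float);n=int(n);rows=[];p=a[:3].copy();yaw=a[3]
    for i in range(1,n+1):
        t=a+(b-a)*i/n; R=Ro.from_euler('xyz',[180,0,yaw],degrees=True).as_matrix()
        d=np.round(R.T@(t[:3]-p),3)+0.; rz=np.round(-(t[3]-yaw),1)+0.
        p=p+R@d; yaw-=rz; rows+=[*d.tolist(),0,0,float(rz),claw]
    return rows,p,yaw
if __name__=='__main__':
    v=list(map(float,sys.argv[1:])); r,p,y=plan(v[:4],v[4:8],v[8],v[9]); print(json.dumps(r).replace(' ','')); print('end',p.round(4),round(y,1),'max',max(map(abs,r)))
E
python3 plan.py .192 -.542 .231 19.5 .66 -.195 .165 -13.4 12 -1; python3 plan.py .66 -.195 .165 -13.4 .66 -.195 .119 -13.4 3 -1
```

```text
[0.046,-0.014,0.006,0,0,2.7,-1.0,0.046,-0.017,0.005,0,0,2.8,-1.0,0.045,-0.018,0.005,0,0,2.7,-1.0,0.044,-0.021,0.006,0,0,2.8,-1.0,0.043,-0.023,0.005,0,0,2.7,-1.0,0.041,-0.025,0.006,0,0,2.7,-1.0,0.041,-0.026,0.005,0,0,2.8,-1.0,0.039,-0.029,0.006,0,0,2.7,-1.0,0.038,-0.031,0.005,0,0,2.8,-1.0,0.036,-0.032,0.006,0,0,2.7,-1.0,0.035,-0.034,0.005,0,0,2.8,-1.0,0.033,-0.036,0.006,0,0,2.7,-1.0]
end [ 0.6604 -0.1947  0.165 ] -13.4 max 2.8
[0.0,0.0,0.015,0,0,0.0,-1.0,0.0,0.0,0.016,0,0,0.0,-1.0,0.0,0.0,0.015,0,0,0.0,-1.0]
end [ 0.66  -0.195  0.119] -13.4 max 1.0
```

Request:
drive_tool:
  commands: [0.046,-0.014,0.006,0,0,2.7,-1.0,0.046,-0.017,0.005,0,0,2.8,-1.0,0.045,-0.018,0.005,0,0,2.7,-1.0,0.044,-0.021,0.006,0,0,2.8,-1.0,0.043,-0.023,0.005,0,0,2.7,-1.0,0.041,-0.025,0.006,0,0,2.7,-1.0,0.041,-0.026,0.005,0,0,2.8,-1.0,0.039,-0.029,0.006,0,0,2.7,-1.0,0.038,-0.031,0.005,0,0,2.8,-1.0,0.036,-0.032,0.006,0,0,2.7,-1.0,0.035,-0.034,0.005,0,0,2.8,-1.0,0.033,-0.036,0.006,0,0,2.7,-1.0]
  squeeze: 80

```text
clock: 1.35
position: [0.6615, -0.1936, 0.1647]
tool_rot: [3.141, 0.0, -0.236]
force: [0.5, -1.1, 0.0]
finger_gap: -0.0001
```

Request:
drive_tool:
  commands: [0,0,0.015,0,0,0,-1,0,0,0,0,0,0,-1]

```text
clock: 1.55
position: [0.6595, -0.193, 0.1473]
tool_rot: [-3.141, 0.005, -0.232]
force: [-1.1, -0.2, -1.1]
finger_gap: -0.0001
```

Request:
drive_tool:
  commands: [0,0,0.015,0,0,0,-1,0,0,0.01,0,0,0,-1,0,0,0.005,0,0,0,-1,0,0,0,0,0,0,-1]

```text
clock: 1.95
position: [0.6596, -0.1956, 0.1209]
tool_rot: [-3.141, 0.0, -0.236]
force: [-1.5, 1.4, 5.2]
finger_gap: -0.0001
```

Request:
drive_tool:
  commands: [0,0,-0.04,0,0,0,-1,0,0,-0.04,0,0,0,1]

```text
clock: 2.15
position: [0.6582, -0.1954, 0.1996]
tool_rot: [-3.141, 0.005, -0.236]
force: [1.0, -0.1, 0.8]
finger_gap: 0.0131
```

```bash
python3 - <<'E'
from h import *
p,d,P=look('side','side1'); p,d,P=look('top','top1'); np.save('pics/top1P.npy',P)
print(monitor.observe()['position'])
E
```

```text
[ 0.66335546 -0.19726218  0.20754047]
```

View pics/side1.png

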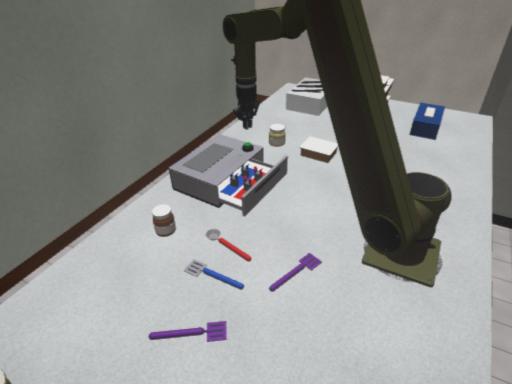

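View pics/top1.png

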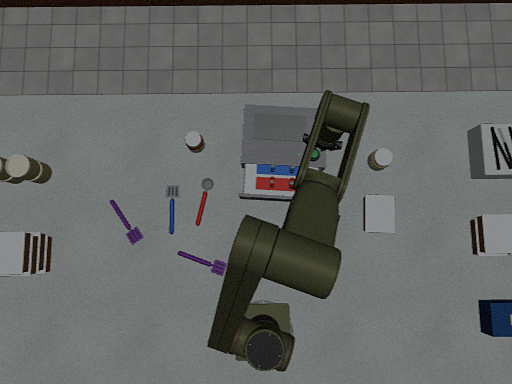

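```bash
python3 plan.py .6604 -.1947 .2 -13.4 .471 .2375 .12 -13.4 11 1
```

```text
[-0.026,-0.034,0.007,0,0,0.0,1.0,-0.026,-0.034,0.008,0,0,0.0,1.0,-0.026,-0.035,0.007,0,0,0.0,1.0,-0.025,-0.034,0.007,0,0,0.0,1.0,-0.026,-0.034,0.007,0,0,0.0,1.0,-0.026,-0.034,0.008,0,0,0.0,1.0,-0.026,-0.035,0.007,0,0,0.0,1.0,-0.026,-0.034,0.007,0,0,0.0,1.0,-0.026,-0.034,0.007,0,0,0.0,1.0,-0.026,-0.034,0.008,0,0,0.0,1.0,-0.025,-0.035,0.007,0,0,0.0,1.0]
end [0.4715 0.2379 0.12  ] -13.4 max 1.0
```

Request:
drive_tool:
  commands: [-0.026,-0.034,0.007,0,0,0.0,1.0,-0.026,-0.034,0.008,0,0,0.0,1.0,-0.026,-0.035,0.007,0,0,0.0,1.0,-0.025,-0.034,0.007,0,0,0.0,1.0,-0.026,-0.034,0.007,0,0,0.0,1.0,-0.026,-0.034,0.008,0,0,0.0,1.0,-0.026,-0.035,0.007,0,0,0.0,1.0,-0.026,-0.034,0.007,0,0,0.0,1.0,-0.026,-0.034,0.007,0,0,0.0,1.0,-0.026,-0.034,0.008,0,0,0.0,1.0,-0.025,-0.035,0.007,0,0,0.0,1.0,0,0,0,0,0,0,1]

```text
clock: 3.45
position: [0.4682, 0.2406, 0.1193]
tool_rot: [3.141, 0.003, -0.23]
force: [-1.1, -0.9, -0.6]
finger_gap: 0.0853
```

```bash
cat > meas.py <<'E'
from h import *
import sys
def blobs(n,tag,cols,minA=15,**k):
    p,d,P=look(n,tag)
    for c in cols:
        m=mask(p,c)&(d>0)&(np.abs(P[...,1])<0.6)
        k,l,st,ce=cv2.connectedComponentsWithStats(m.astype(np.uint8))
        for i in range(1,k):
            if st[i,4]>minA:
                Q=P[l==i]; mm,w,L=axis(Q); print(n,c,st[i],mm.round(4),Q.mean(0).round(4),'ang',np.degrees(np.arctan2(w[1],w[0])).round(1),L.round(3))
    return p,d,P
E
python3 - <<'E'
from meas import *
print(np.mean([monitor.observe()['position'] for _ in range(5)],0))
blobs('wrist','w2',['red','blue'],60)
p,d,P=blobs('top','top2',['red','blue','green'])
E
```

```text
[0.46815849 0.24059639 0.11926685]
wrist red [ 462   59   50   52 2045] [ 0.5242 -0.0133] [ 0.5242 -0.0053  0.0238] ang -89.8 0.079
wrist red [ 248  102   20  148 2699] [0.474  0.2361] [0.479  0.2349 0.0161] ang 166.5 0.135
wrist blue [ 452    0   60   50 1999] [ 0.5836 -0.0222] [ 0.5845 -0.0108  0.0237] ang -94.4 0.088
wrist blue [ 120  169   41   84 1321] [0.4686 0.3498] [0.4731 0.3497 0.0155] ang 178.9 0.085
wrist blue [167 274  10  18  95] [0.4223 0.3189] [0.3874 0.3443 0.0209] ang 143.9 0.116
top red [255 188  51  15 590] [ 0.5167 -0.0751] [ 0.5167 -0.0752  0.0288] ang -93.8 0.197
top red [202 192   5  10  34] [0.4876 0.2083] [0.5164 0.2231 0.028 ] ang -152.7 0.098
top red [196 218   4   8  23] [0.4023 0.2076] [0.4107 0.2352 0.1182] ang 73.0 0.101
top blue [256 172  51  16 573] [ 0.5784 -0.079 ] [ 0.5784 -0.0789  0.0288] ang -93.7 0.196
top blue [170 211   4  14  42] [0.4346 0.3502] [0.4373 0.3504 0.0143] ang -175.1 0.051
top green [310 150   8   8  54] [ 0.6592 -0.1954] [ 0.6593 -0.1947  0.1286] ang -95.3 0.03
```

View pics/w2.png

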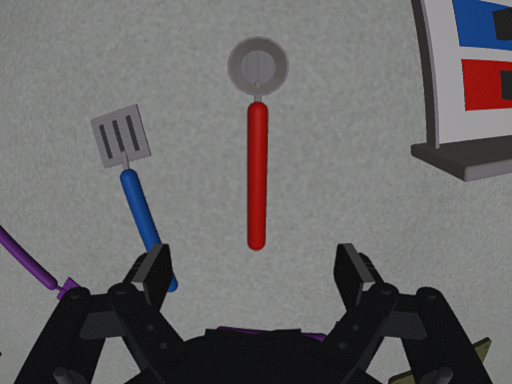

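View pics/top2.png

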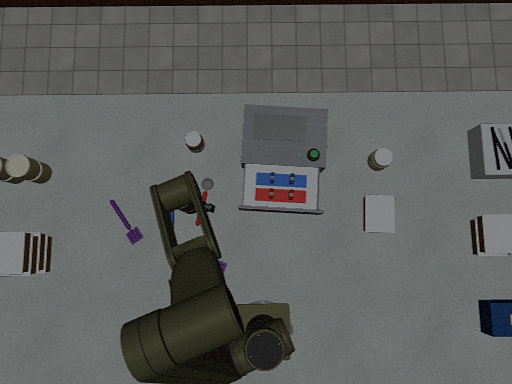

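The tray is fully out with its mats visible. The red mat centre is (0.517,-0.075) and the blue (0.578,-0.079), which agrees with the geometry. The red handle lies between the open jaws. I'm descending to grip it.

Request:
drive_tool:
  commands: [0.001,0.002,0.035,0,0,0,1,0,0,0.035,0,0,0,1,0,0,0.03,0,0,0,1,0,0,0.016,0,0,0,1,0,0,0,0,0,0,-1,0,0,0,0,0,0,-1,0,0,0,0,0,0,-1,0,0,0,0,0,0,-1]
  squeeze: 80

```text
clock: 4.35
position: [0.4733, 0.2354, 0.0056]
tool_rot: [-3.14, -0.002, -0.235]
force: [-0.7, -0.3, -0.3]
finger_gap: 0.0281
```

Request:
drive_tool:
  commands: [0,0,0,0,0,0,-1,0,0,0,0,0,0,-1,0,0,0,0,0,0,-1]

```text
clock: 4.65
position: [0.473, 0.2355, 0.0058]
tool_rot: [-3.14, -0.002, -0.234]
force: [-0.1, -1.6, 5.9]
finger_gap: 0.0146
```

Request:
drive_tool:
  commands: [0,0,0,0,0,0,-1]

```text
clock: 4.75
position: [0.473, 0.2355, 0.0058]
tool_rot: [-3.14, -0.002, -0.234]
force: [-0.5, -2.3, 6.8]
finger_gap: 0.0147
```

```bash
python3 - <<'E'
from meas import *
p,d,P=look('wrist','w3')
cv2.imwrite('pics/w3b.png',cv2.resize(p[80:320,120:400,::-1],None,fx=2.5,fy=2.5))
p,d,P=look('side','s3')
cv2.imwrite('pics/s3b.png',cv2.resize(p[200:290,180:290,::-1],None,fx=6,fy=6))
print(monitor.observe())
E
```

```text
{'clock': 4.85, 'joints': array([ 3.82461039e-01,  5.15538107e-01,  1.86822111e+00, -7.16621371e-04,
        7.55124169e-01,  2.18778501e+00]), 'qd': array([-0.00066723, -0.00165394,  0.00117828, -0.00093595,  0.00055774,
       -0.00150436]), 'joint_efforts': array([  0.81533583, -44.16961312, -13.13824117,   0.31556387,
        -0.30986066,  -0.07237855]), 'position': array([0.47302643, 0.23557388, 0.00582788]), 'tool_rot': array([-3.14042694e+00, -2.49463503e-03, -2.34007929e-01]), 'force': array([ 0.09330866, -1.4365721 ,  4.93296442]), 'torque': array([-0.30648103, -0.00952294, -0.05281486]), 'finger_gap': 0.014598298409749473}
```

View pics/w3b.png

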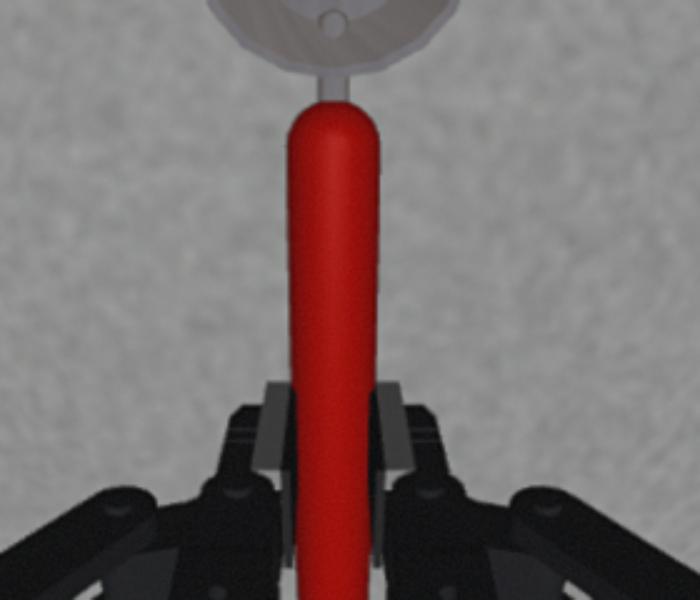

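View pics/s3b.png

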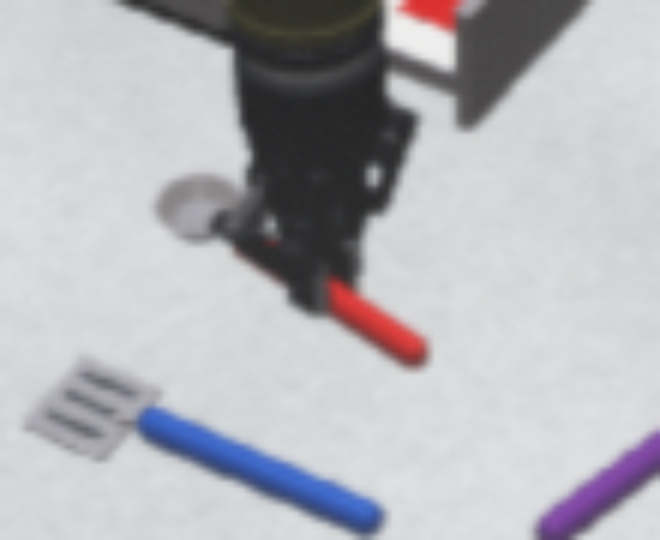

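Request:
drive_tool:
  commands: [0,0,-0.01,0,0,0,-1,0,0,-0.03,0,0,0,-1,0,0,-0.03,0,0,0,-1,0,0,-0.03,0,0,0,-1,0,0,0,0,0,0,-1]

```text
clock: 5.35
position: [0.475, 0.2368, 0.1091]
tool_rot: [-3.136, -0.008, -0.234]
force: [1.4, -0.1, 0.2]
finger_gap: 0.0149
```

```bash
python3 - <<'E'
from meas import *
s=monitor.observe(); print(s['position'],s['finger_gap'],s['force'])
p,d,P=look('side','s4')
cv2.imwrite('pics/s4b.png',cv2.resize(p[160:270,170:290,::-1],None,fx=5,fy=5))
m=mask(p,'red')&(d>0)&(P[...,1]>.1)&(np.abs(P[...,1])<.4); Q=P[m]; c=Q.mean(0); w=np.linalg.svd(Q-c)[2][0]; t=(Q-c)@w; print(len(Q),c+w*t.min(),c+w*t.max(),w)
E
```

```text
[0.47501779 0.23681939 0.10911691] 0.014913086748216866 [ 1.4356902  -0.12795396  0.16909686]
100 [0.53600488 0.22704223 0.12055573] [0.40884836 0.25547106 0.12115941] [-0.97589651  0.21818464  0.00463315]
```

View pics/s4b.png

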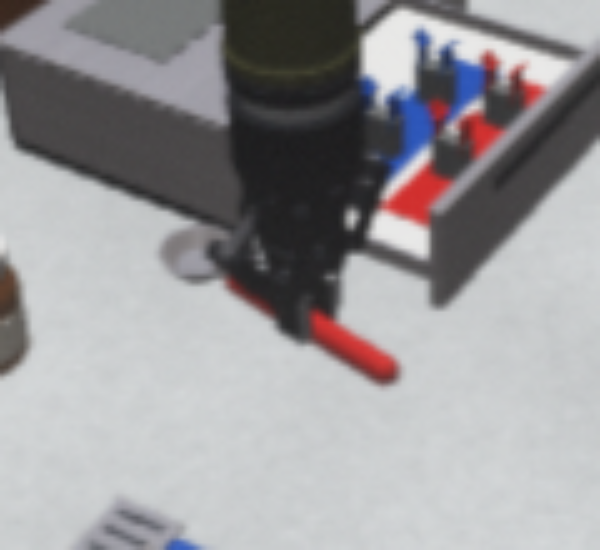

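```bash
python3 plan.py .4725 .236 .104 -13.4 .517 -.074 .135 86.2 12 -1
```

```text
[0.01,0.024,-0.003,0,0,-8.3,-1.0,0.006,0.026,-0.002,0,0,-8.3,-1.0,0.002,0.026,-0.003,0,0,-8.3,-1.0,-0.002,0.026,-0.002,0,0,-8.3,-1.0,-0.005,0.025,-0.003,0,0,-8.3,-1.0,-0.009,0.025,-0.002,0,0,-8.3,-1.0,-0.012,0.023,-0.003,0,0,-8.3,-1.0,-0.016,0.021,-0.003,0,0,-8.3,-1.0,-0.018,0.018,-0.002,0,0,-8.3,-1.0,-0.021,0.016,-0.003,0,0,-8.3,-1.0,-0.023,0.013,-0.002,0,0,-8.3,-1.0,-0.024,0.009,-0.003,0,0,-8.3,-1.0]
end [ 0.5174 -0.0739  0.135 ] 86.2 max 8.3
```

Request:
drive_tool:
  commands: [0.01,0.024,-0.003,0,0,-8.3,-1.0,0.006,0.026,-0.002,0,0,-8.3,-1.0,0.002,0.026,-0.003,0,0,-8.3,-1.0,-0.002,0.026,-0.002,0,0,-8.3,-1.0,-0.005,0.025,-0.003,0,0,-8.3,-1.0,-0.009,0.025,-0.002,0,0,-8.3,-1.0,-0.012,0.023,-0.003,0,0,-8.3,-1.0,-0.016,0.021,-0.003,0,0,-8.3,-1.0,-0.018,0.018,-0.002,0,0,-8.3,-1.0,-0.021,0.016,-0.003,0,0,-8.3,-1.0,-0.023,0.013,-0.002,0,0,-8.3,-1.0,-0.024,0.009,-0.003,0,0,-8.3,-1.0]

```text
clock: 6.6
position: [0.5157, -0.0753, 0.1342]
tool_rot: [-3.139, -0.0, 1.51]
force: [0.1, 0.6, -1.2]
finger_gap: 0.0146
```

Request:
drive_tool:
  commands: [0,0,0,0,0,0,-1,0,0,0,0,0,0,-1]

```text
clock: 6.8
position: [0.5159, -0.0746, 0.1344]
tool_rot: [-3.139, -0.001, 1.501]
force: [-0.1, 0.6, -1.3]
finger_gap: 0.0146
```

```bash
python3 - <<'E'
from meas import *
s=monitor.observe(); print(s['position'],np.degrees(s['tool_rot']),s['finger_gap'],s['force'])
p,d,P=look('wrist','w5')
p,d,P=look('top','t5')
cv2.imwrite('pics/t5b.png',cv2.resize(p[140:240,200:340,::-1],None,fx=5,fy=5))
p,d,P=look('side','s5')
cv2.imwrite('pics/s5b.png',cv2.resize(p[120:240,160:300,::-1],None,fx=5,fy=5))
m=mask(p,'red')&(d>0)&(P[...,2]>.1); Q=P[m]; c=Q.mean(0); w=np.linalg.svd(Q-c)[2][0]; t=(Q-c)@w; print(len(Q),c+w*t.min(),c+w*t.max(),w)
E
```

```text
[ 0.51585622 -0.07461966  0.13438867] [-1.79873262e+02 -4.49354087e-02  8.59812521e+01] 0.014588270592991762 [-0.1408598   0.59746398 -1.31294851]
67 [ 0.50453554 -0.1255289   0.15302423] [ 0.5180188  -0.00532935  0.14619036] [ 0.11129734  0.99218486 -0.05641007]
```

View pics/t5b.png

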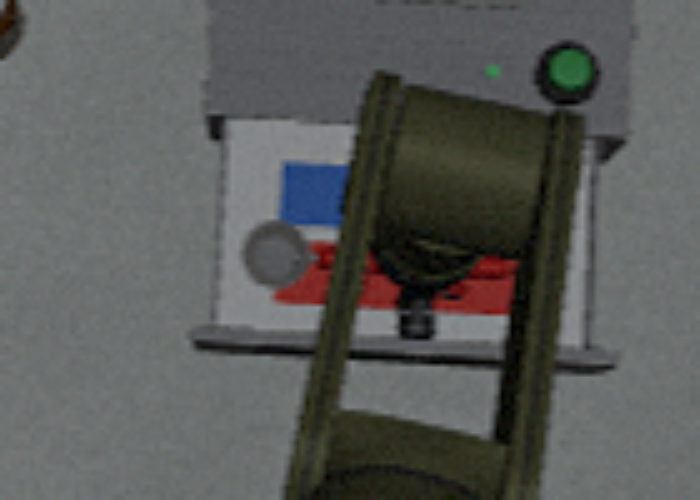

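View pics/s5b.png

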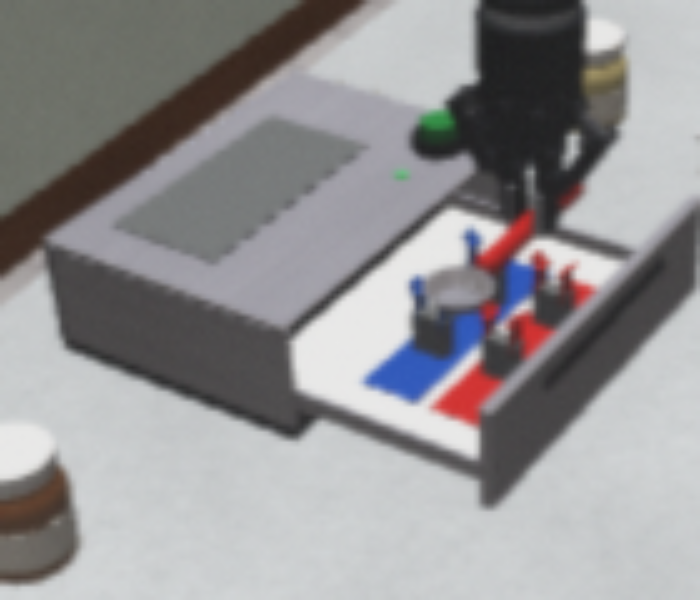

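View pics/w5.png

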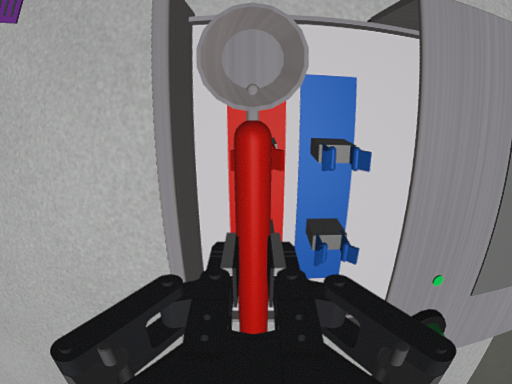

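```bash
python3 - <<'E'
from meas import *
p,d,P=look('wrist')
Y=np.radians(-3.9);R=np.array([[np.cos(Y),-np.sin(Y)],[np.sin(Y),np.cos(Y)]]);O=np.array([.737,-.088])
L=(P[...,:2]-O)@R
for c in('red','blue'):
    m=mask(p,c)&(d>0)&(P[...,2]>.062)&(P[...,2]<.1)&(L[...,1]>-.1)&(L[...,1]<.1)
    k,l,st,ce=cv2.connectedComponentsWithStats(m.astype(np.uint8))
    for i in range(1,k):
        if st[i,4]>8: print(c,st[i],'cabx',L[l==i][:,0].min().round(4),L[l==i][:,0].max().round(4),'y',L[l==i][:,1].min().round(4),L[l==i][:,1].max().round(4),P[l==i][:,2].max().round(3))
m=mask(p,'red')&(P[...,2]>.11)&(d>0); Q=L[m]; print('handle cab',Q.mean(0),axis(np.c_[Q,Q[:,0]]))
Q=P[m];print(np.percentile(Q[:,2],[5,50,95]))
E
```

```text
red [271 146  14  27 291] cabx -0.2089 -0.2003 y 0.0278 0.0448 0.085
red [230 151   4  22  81] cabx -0.2367 -0.2343 y 0.0289 0.0429 0.086
blue [322 147  14  26 321] cabx -0.1743 -0.1629 y 0.0272 0.0449 0.086
blue [350 148  21  25 393] cabx -0.1507 -0.1387 y 0.0283 0.0446 0.085
blue [313 238  14  30 278] cabx -0.1746 -0.1633 y -0.0472 -0.031 0.086
blue [340 238  18  27 303] cabx -0.1504 -0.1395 y -0.0467 -0.0304 0.086
handle cab [-0.22126396  0.0175491 ] (array([-0.22122157,  0.00972168]), array([ 0.00541594, -0.99998533]), np.float64(0.1359495036916953))
[0.14071441 0.14514519 0.14689421]
```

Request:
drive_tool:
  commands: [-0.009,0.002,0.02,0,0,0,-1,0,0,0.02,0,0,0,-1,0,0,0.008,0,0,0,-1,0,0,0.007,0,0,0,-1,0,0,0,0,0,0,-1]
  squeeze: 110

```text
clock: 7.5
position: [0.5183, -0.0832, 0.0802]
tool_rot: [-3.141, -0.0, 1.504]
force: [-0.3, -0.5, 2.3]
finger_gap: 0.0134
```

Request:
drive_tool:
  commands: [0,0,0.004,0,0,0,-1,0,0,0.004,0,0,0,-1,0,0,0.004,0,0,0,-1,0,0,0.003,0,0,0,-1,0,0,0,0,0,0,-1]

```text
clock: 8.0
position: [0.5181, -0.0836, 0.0651]
tool_rot: [-3.141, 0.0, 1.504]
force: [-0.3, -1.3, -2.5]
finger_gap: 0.0136
```

Request:
drive_tool:
  commands: [0,0,0.002,0,0,0,-1,0,0,0,0,0,0,-1]

```text
clock: 8.2
position: [0.5191, -0.0837, 0.0648]
tool_rot: [3.14, 0.0, 1.504]
force: [-2.9, 1.0, 10.2]
finger_gap: 0.0136
```

Request:
drive_tool:
  commands: [0,0,0.002,0,0,0,-1,0,0,0,0,0,0,-1]

```text
clock: 8.4
position: [0.5212, -0.0839, 0.0647]
tool_rot: [3.135, 0.0, 1.504]
force: [-3.2, 2.3, 20.8]
finger_gap: 0.0134
```

Request:
drive_tool:
  commands: [0,0,-0.004,0,0,0,-0.1,0,0,0,0,0,0,-0.1,0,0,0,0,0,0,-0.1,0,0,0,0,0,0,-0.1]

```text
clock: 8.8
position: [0.5181, -0.0837, 0.0649]
tool_rot: [-3.141, -0.0, 1.504]
force: [0.1, 0.1, -0.6]
finger_gap: 0.0384
```

Request:
drive_tool:
  commands: [0,0,-0.03,0,0,0,-0.1,0,0,-0.04,0,0,0,-0.1,0,0,0,0,0,0,-0.1]

```text
clock: 9.1
position: [0.5219, -0.0846, 0.1395]
tool_rot: [3.133, 0.002, 1.504]
force: [0.7, 0.3, 0.2]
finger_gap: 0.0381
```

```bash
cat > chk.py <<'E'
from meas import *
Y=np.radians(-3.9);R=np.array([[np.cos(Y),-np.sin(Y)],[np.sin(Y),np.cos(Y)]]);O=np.array([.737,-.088])
def chk(n,tag,zlo,zhi):
    p,d,P=look(n,tag); L=(P[...,:2]-O)@R
    for c in('red','blue'):
        m=mask(p,c)&(d>0)&(P[...,2]>zlo)&(P[...,2]<zhi)&(abs(L[...,1])<.13)&(L[...,0]<0)&(L[...,0]>-.3)
        k,l,st,ce=cv2.connectedComponentsWithStats(m.astype(np.uint8))
        for i in range(1,k):
            if st[i,4]>8:
                q=L[l==i]; mm,w,ln=axis(q); print(n,c,st[i],'cabx %.4f %.4f y %.4f %.4f'%(q[:,0].min(),q[:,0].max(),q[:,1].min(),q[:,1].max()),'ang',np.degrees(np.arctan(w[0]/w[1])).round(2),'z',np.percentile(P[l==i][:,2],[50,95,100]).round(4))
E
python3 - <<'E'
from chk import *
s=monitor.observe(); print(s['position'],np.degrees(s['tool_rot']),s['finger_gap'],s['force'])
chk('wrist','w6',.062,.1)
p,d,P=look('side','s6')
cv2.imwrite('pics/s6b.png',cv2.resize(p[120:240,160:300,::-1],None,fx=5,fy=5))
E
```

```text
[ 0.52189467 -0.08455234  0.1394635 ] [1.79486577e+02 8.92603557e-02 8.61690768e+01] 0.03811724220329382 [0.74004366 0.28319212 0.18664304]
wrist red [ 220  106   54  173 4948] cabx -0.2364 -0.2003 y -0.0771 0.0614 ang -0.1 z [0.0761 0.0835 0.086 ]
wrist blue [310 131  15  25 315] cabx -0.1747 -0.1629 y 0.0275 0.0452 ang 1.64 z [0.081  0.0845 0.0859]
wrist blue [340 132  20  24 376] cabx -0.1508 -0.1389 y 0.0280 0.0445 ang -3.19 z [0.0794 0.0843 0.0853]
wrist blue [305 224  13  22 179] cabx -0.1742 -0.1632 y -0.0445 -0.0311 ang -46.61 z [0.0783 0.0842 0.0857]
wrist blue [331 224  18  27 307] cabx -0.1507 -0.1390 y -0.0469 -0.0304 ang -3.06 z [0.079  0.0843 0.0849]
```

View pics/s6b.png

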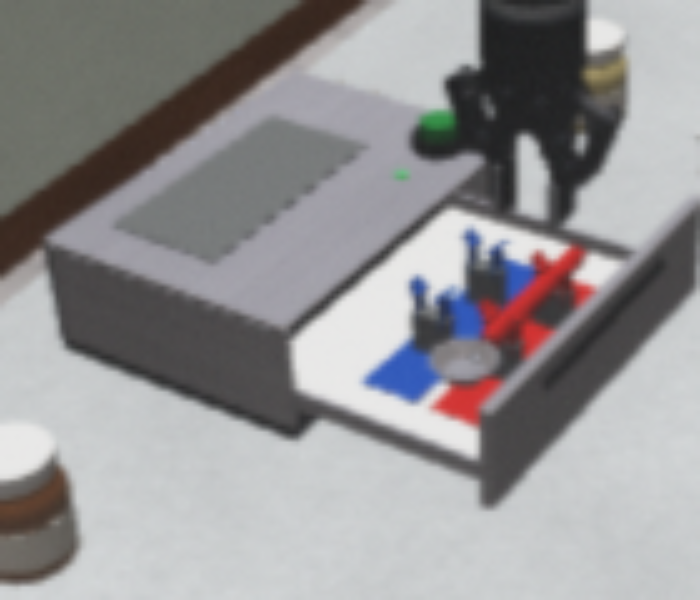

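View pics/w6.png

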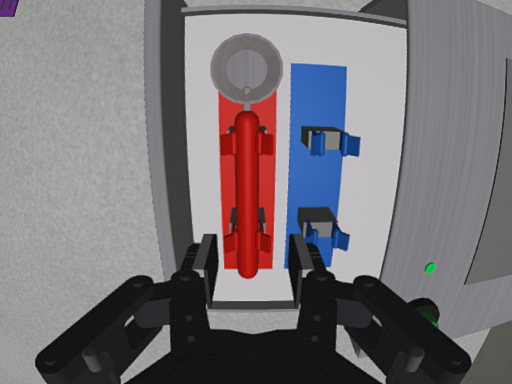

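```bash
python3 plan.py .5188 -.083 .135 86.2 .4445 .3515 .115 0 12 1
```

```text
[0.036,-0.009,0.002,0,0,7.2,1.0,0.034,-0.013,0.001,0,0,7.2,1.0,0.033,-0.017,0.002,0,0,7.1,1.0,0.03,-0.021,0.002,0,0,7.2,1.0,0.027,-0.024,0.001,0,0,7.2,1.0,0.024,-0.028,0.002,0,0,7.2,1.0,0.02,-0.031,0.002,0,0,7.2,1.0,0.016,-0.033,0.001,0,0,7.2,1.0,0.012,-0.035,0.002,0,0,7.1,1.0,0.008,-0.036,0.002,0,0,7.2,1.0,0.003,-0.036,0.001,0,0,7.2,1.0,-0.002,-0.037,0.002,0,0,7.2,1.0]
end [0.4442 0.3515 0.115 ] -0.0 max 7.2
```

Request:
drive_tool:
  commands: [0.036,-0.009,0.002,0,0,7.2,1.0,0.034,-0.013,0.001,0,0,7.2,1.0,0.033,-0.017,0.002,0,0,7.1,1.0,0.03,-0.021,0.002,0,0,7.2,1.0,0.027,-0.024,0.001,0,0,7.2,1.0,0.024,-0.028,0.002,0,0,7.2,1.0,0.02,-0.031,0.002,0,0,7.2,1.0,0.016,-0.033,0.001,0,0,7.2,1.0,0.012,-0.035,0.002,0,0,7.1,1.0,0.008,-0.036,0.002,0,0,7.2,1.0,0.003,-0.036,0.001,0,0,7.2,1.0,-0.002,-0.037,0.002,0,0,7.2,1.0]

```text
clock: 10.4
position: [0.4423, 0.3515, 0.1133]
tool_rot: [3.139, 0.003, -0.006]
force: [1.0, 0.5, -0.6]
finger_gap: 0.0852
```

Request:
drive_tool:
  commands: [0,0,0,0,0,0,1,0,0,0,0,0,0,1]

```text
clock: 10.6
position: [0.4424, 0.3507, 0.1134]
tool_rot: [3.139, 0.003, 0.003]
force: [-1.0, -0.4, 0.0]
finger_gap: 0.0855
```

```bash
python3 - <<'E'
from meas import *
s=monitor.observe(); print(s['position'],np.degrees(s['tool_rot']),s['finger_gap'],s['joints'])
blobs('wrist','w7',['blue'],60)
E
```

```text
[0.44243281 0.35070329 0.1134301 ] [1.79857052e+02 1.69748624e-01 1.70063382e-01] 0.08547872399975666 [ 5.95711759e-01  4.07879207e-01  1.68054537e+00 -4.75667118e-04
  1.05701916e+00  2.16377080e+00]
wrist blue [ 241  109   21  150 2794] [0.4427 0.353 ] [0.4494 0.353  0.0161] ang 179.7 0.137
```

View pics/w7.png

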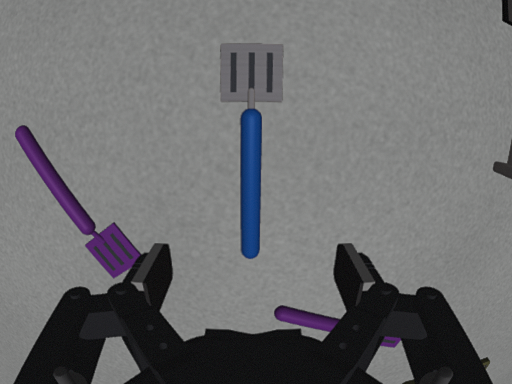

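Request:
drive_tool:
  commands: [0,-0.001,0.035,0,0,0,1,0,0,0.035,0,0,0,1,0,0,0.03,0,0,0,1,0,0,0.011,0,0,0,1,0,0,0,0,0,0,-1,0,0,0,0,0,0,-1,0,0,0,0,0,0,-1,0,0,0,0,0,0,-1,0,0,0,0,0,0,-1,0,0,0,0,0,0,-1,0,0,0,0,0,0,-1]
  squeeze: 80

```text
clock: 11.75
position: [0.4447, 0.3525, 0.006]
tool_rot: [-3.14, -0.002, -0.0]
force: [-0.5, -1.5, 5.3]
finger_gap: 0.0147
```

Request:
drive_tool:
  commands: [0,0,-0.01,0,0,0,-1,0,0,-0.03,0,0,0,-1,0,0,-0.03,0,0,0,-1,0,0,-0.03,0,0,0,-1,0,0,0,0,0,0,-1]

```text
clock: 12.25
position: [0.4466, 0.354, 0.1094]
tool_rot: [-3.136, -0.008, -0.0]
force: [1.1, -0.1, -0.7]
finger_gap: 0.0144
```

```bash
python3 plan.py .4442 .3525 .104 0 .579 -.079 .14 86.2 12 -1;  python3 - <<'E'
from meas import *
s=monitor.observe(); print(s['position'],np.degrees(s['tool_rot']),s['finger_gap'],s['force'])
blobs('wrist','w8',['blue'],60)
E
```

```text
[0.011,0.036,-0.003,0,0,-7.2,-1.0,0.007,0.037,-0.003,0,0,-7.2,-1.0,0.002,0.038,-0.003,0,0,-7.2,-1.0,-0.003,0.037,-0.003,0,0,-7.1,-1.0,-0.007,0.037,-0.003,0,0,-7.2,-1.0,-0.012,0.036,-0.003,0,0,-7.2,-1.0,-0.017,0.034,-0.003,0,0,-7.2,-1.0,-0.02,0.031,-0.003,0,0,-7.2,-1.0,-0.025,0.029,-0.003,0,0,-7.1,-1.0,-0.027,0.026,-0.003,0,0,-7.2,-1.0,-0.031,0.022,-0.003,0,0,-7.2,-1.0,-0.033,0.018,-0.003,0,0,-7.2,-1.0]
end [ 0.5794 -0.0791  0.14  ] 86.2 max 7.2
[0.44659966 0.3539571  0.10936043] [-1.79689164e+02 -4.51274177e-01 -1.48205803e-02] 0.01443346029827114 [ 1.05499405 -0.11842316 -0.67729722]
wrist blue [ 235  125   37  209 6521] [0.451  0.3544] [0.4626 0.3544 0.1196] ang 179.8 0.125
```

View pics/w8.png

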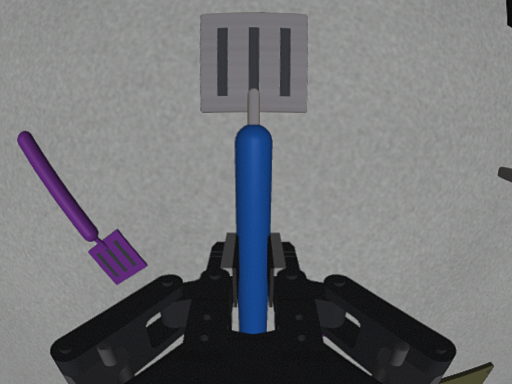

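Request:
drive_tool:
  commands: [0.011,0.036,-0.003,0,0,-7.2,-1.0,0.007,0.037,-0.003,0,0,-7.2,-1.0,0.002,0.038,-0.003,0,0,-7.2,-1.0,-0.003,0.037,-0.003,0,0,-7.1,-1.0,-0.007,0.037,-0.003,0,0,-7.2,-1.0,-0.012,0.036,-0.003,0,0,-7.2,-1.0,-0.017,0.034,-0.003,0,0,-7.2,-1.0,-0.02,0.031,-0.003,0,0,-7.2,-1.0,-0.025,0.029,-0.003,0,0,-7.1,-1.0,-0.027,0.026,-0.003,0,0,-7.2,-1.0,-0.031,0.022,-0.003,0,0,-7.2,-1.0,-0.033,0.018,-0.003,0,0,-7.2,-1.0]

```text
clock: 13.5
position: [0.578, -0.0811, 0.1392]
tool_rot: [-3.139, -0.0, 1.509]
force: [0.7, 1.4, -0.9]
finger_gap: 0.0147
```

Request:
drive_tool:
  commands: [0,0.001,0,0,0,0,-1,0,0,0,0,0,0,-1]
  squeeze: 110

```text
clock: 13.7
position: [0.5791, -0.0805, 0.1391]
tool_rot: [-3.139, -0.001, 1.501]
force: [-0.8, 0.6, -0.7]
finger_gap: 0.0134
```

```bash
python3 - <<'E'
from chk import *
s=monitor.observe(); print(s['position'],np.degrees(s['tool_rot']),s['finger_gap'],s['force'])
chk('wrist','w9',.062,.18)
p,d,P=look('side','s9')
cv2.imwrite('pics/s9b.png',cv2.resize(p[120:240,160:300,::-1],None,fx=5,fy=5))
E
```

```text
[ 0.57913503 -0.08048731  0.1391157 ] [-1.79864928e+02 -4.43906349e-02  8.59859474e+01] 0.013436607283204765 [-0.80895656  0.63788983 -0.67179413]
wrist red [ 143  124   57  159 4339] cabx -0.2364 -0.1841 y -0.0751 0.0582 ang -0.51 z [0.076  0.0834 0.1798]
wrist red [209 249   4  16  18] cabx -0.1781 -0.1772 y 0.0037 0.0050 ang 25.73 z [0.1614 0.1662 0.168 ]
wrist blue [ 228  125   54  209 6915] cabx -0.1748 -0.1384 y -0.0631 0.0639 ang 0.28 z [0.1493 0.151  0.1769]
```

View pics/w9.png

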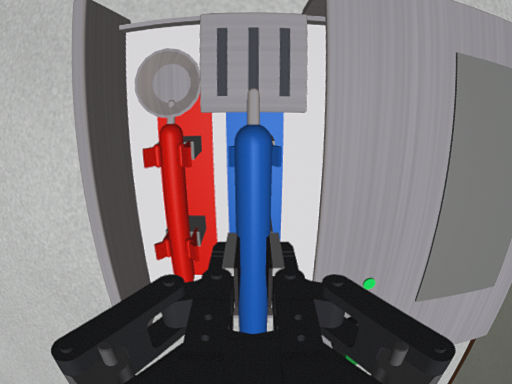

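View pics/s9b.png

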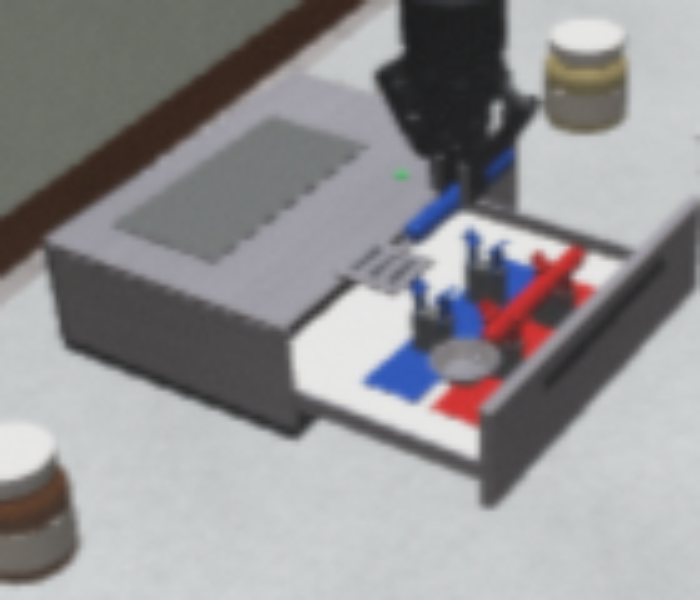

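Request:
drive_tool:
  commands: [0.003,0,0.02,0,0,0,-1,0,0,0.02,0,0,0,-1,0,0,0.01,0,0,0,-1,0,0,0.01,0,0,0,-1,0,0,0,0,0,0,-1]

```text
clock: 14.3
position: [0.5806, -0.0763, 0.08]
tool_rot: [3.141, -0.0, 1.505]
force: [0.1, 0.1, 3.2]
finger_gap: 0.0131
```

Request:
drive_tool:
  commands: [0,0,0.004,0,0,0,-1,0,0,0.004,0,0,0,-1,0,0,0.004,0,0,0,-1,0,0,0.003,0,0,0,-1,0,0,0,0,0,0,-1]

```text
clock: 14.8
position: [0.5806, -0.077, 0.0652]
tool_rot: [3.141, 0.0, 1.504]
force: [2.7, 0.2, -2.8]
finger_gap: 0.0131
```

Request:
drive_tool:
  commands: [0,0,0.002,0,0,0,-1,0,0,0,0,0,0,-1]

```text
clock: 15.0
position: [0.581, -0.0771, 0.065]
tool_rot: [3.139, 0.0, 1.504]
force: [-0.5, 0.9, 8.9]
finger_gap: 0.0138
```

Request:
drive_tool:
  commands: [0,0,0.002,0,0,0,-1,0,0,0,0,0,0,-1]

```text
clock: 15.2
position: [0.5821, -0.0772, 0.0648]
tool_rot: [3.137, 0.0, 1.504]
force: [-2.9, 0.3, 19.6]
finger_gap: 0.0132
```

Seated, with the same signature as the red one. Releasing.

Request:
drive_tool:
  commands: [0,0,-0.004,0,0,0,-0.1,0,0,0,0,0,0,-0.1,0,0,0,0,0,0,-0.1,0,0,0,0,0,0,-0.1]

```text
clock: 15.6
position: [0.5796, -0.0768, 0.0648]
tool_rot: [-3.14, -0.0, 1.504]
force: [-0.3, -0.4, -0.4]
finger_gap: 0.0386
```

Request:
drive_tool:
  commands: [0,0,-0.03,0,0,0,-0.1,0,0,-0.04,0,0,0,-0.1,-0.02,0,-0.01,0,0,0,-0.1,0,0,0,0,0,0,-0.1]

```text
clock: 16.0
position: [0.5805, -0.0987, 0.1474]
tool_rot: [3.137, 0.002, 1.503]
force: [0.3, -0.4, -0.8]
finger_gap: 0.0385
```

```bash
python3 - <<'E'
from chk import *
s=monitor.observe(); print(s['position'],np.degrees(s['tool_rot']),s['finger_gap'],s['force'])
chk('wrist','w10',.062,.1)
p,d,P=look('side','s10')
cv2.imwrite('pics/s10b.png',cv2.resize(p[120:240,160:300,::-1],None,fx=5,fy=5))
E
```

```text
[ 0.58047659 -0.09872122  0.14741934] [1.79728084e+02 1.03147004e-01 8.61092508e+01] 0.03853341583451503 [ 0.2605256  -0.41140015 -0.79152994]
wrist red [ 141   99   54  163 4358] cabx -0.2365 -0.2004 y -0.0774 0.0581 ang -0.13 z [0.076  0.0834 0.0859]
wrist blue [ 225   84   52  172 4924] cabx -0.1748 -0.1383 y -0.0708 0.0673 ang 0.15 z [0.076  0.0834 0.0862]
```

View pics/w10.png

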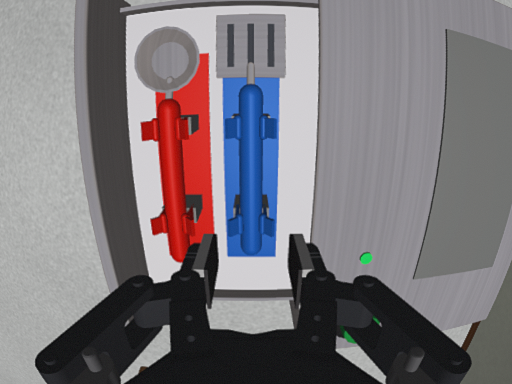

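View pics/s10b.png

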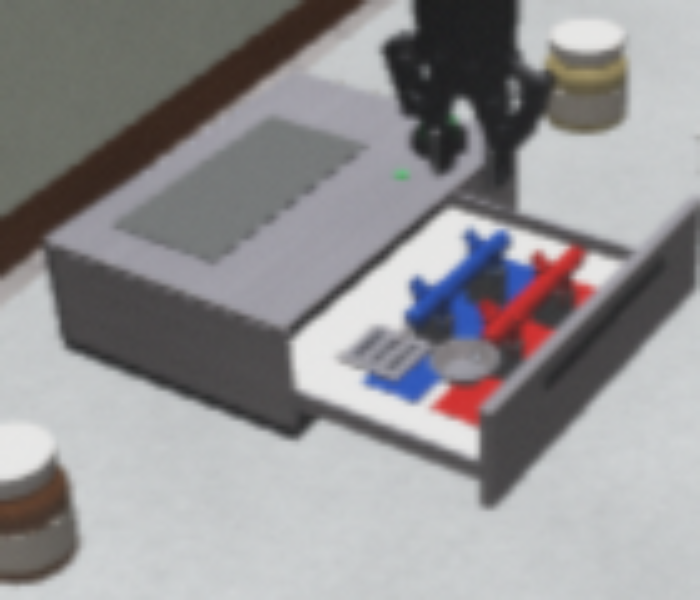

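Both handles are seated: their tops sit at z≈0.077, and they are centred to within about 8 mm and parallel to the clips. Next I go in front of the panel with the fingers shut and push.

```bash
python3 plan.py .5795 -.098 .147 86.2 .4168 -.0662 .147 -3.9 12 -1
```

```text
[0.002,-0.014,0.0,0,0,7.5,-1.0,0.0,-0.013,0.0,0,0,7.5,-1.0,-0.002,-0.014,0.0,0,0,7.5,-1.0,-0.004,-0.013,0.0,0,0,7.5,-1.0,-0.005,-0.013,0.0,0,0,7.5,-1.0,-0.007,-0.012,0.0,0,0,7.6,-1.0,-0.009,-0.011,0.0,0,0,7.5,-1.0,-0.01,-0.01,0.0,0,0,7.5,-1.0,-0.011,-0.008,0.0,0,0,7.5,-1.0,-0.012,-0.007,0.0,0,0,7.5,-1.0,-0.012,-0.005,0.0,0,0,7.5,-1.0,-0.014,-0.004,0.0,0,0,7.5,-1.0]
end [ 0.4165 -0.066   0.147 ] -3.9 max 7.6
```

Request:
drive_tool:
  commands: [0.002,-0.014,0.0,0,0,7.5,-1.0,0.0,-0.013,0.0,0,0,7.5,-1.0,-0.002,-0.014,0.0,0,0,7.5,-1.0,-0.004,-0.013,0.0,0,0,7.5,-1.0,-0.005,-0.013,0.0,0,0,7.5,-1.0,-0.007,-0.012,0.0,0,0,7.6,-1.0,-0.009,-0.011,0.0,0,0,7.5,-1.0,-0.01,-0.01,0.0,0,0,7.5,-1.0,-0.011,-0.008,0.0,0,0,7.5,-1.0,-0.012,-0.007,0.0,0,0,7.5,-1.0,-0.012,-0.005,0.0,0,0,7.5,-1.0,-0.014,-0.004,0.0,0,0,7.5,-1.0]

```text
clock: 17.3
position: [0.414, -0.0637, 0.1438]
tool_rot: [-3.141, 0.004, -0.074]
force: [-0.1, 0.2, -0.9]
finger_gap: -0.0003
```

Request:
drive_tool:
  commands: [0,0,0,0,0,0,-1,0,0,0,0,0,0,-1]

```text
clock: 17.5
position: [0.4154, -0.0643, 0.1445]
tool_rot: [-3.141, 0.001, -0.065]
force: [0.7, 0.1, 0.1]
finger_gap: -0.0001
```

Request:
drive_tool:
  commands: [0,0,0.03,0,0,0,-1,0,0,0.03,0,0,0,-1,0,0,0.03,0,0,0,-1,0,0,0.005,0,0,0,-1,0.01,0,0,0,0,0,-1,0,0,0,0,0,0,-1]

```text
clock: 18.1
position: [0.4295, -0.0661, 0.0512]
tool_rot: [3.141, -0.004, -0.068]
force: [0.9, 0.3, -1.1]
finger_gap: 0.0
```

Request:
drive_tool:
  commands: [0.01,0,0,0,0,0,-1,0.01,0,0,0,0,0,-1,0.015,0,0,0,0,0,-1,0,0,0,0,0,0,-1]

```text
clock: 18.5
position: [0.4636, -0.0683, 0.0512]
tool_rot: [3.141, -0.004, -0.068]
force: [-1.6, -0.2, 1.7]
finger_gap: 0.0001
```

```bash
python3 - <<'E'
from chk import *
s=monitor.observe(); print(s['position'],s['force'])
p,d,P=look('side','s11')
cv2.imwrite('pics/s11b.png',cv2.resize(p[120:240,160:300,::-1],None,fx=5,fy=5))
E
```

```text
[ 0.46361013 -0.06827854  0.05117834] [-1.59171496 -0.22197487  1.67054974]
```

View pics/s11b.png

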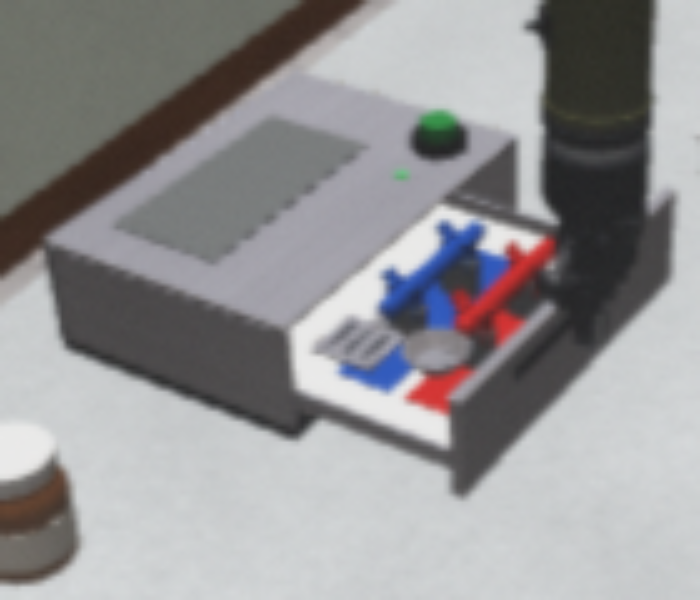

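Request:
drive_tool:
  commands: [0.015,0,0,0,0,0,-1,0.015,0,0,0,0,0,-1,0.015,0,0,0,0,0,-1,0.015,0,0,0,0,0,-1,0.015,0,0,0,0,0,-1,0.015,0,0,0,0,0,-1,0.015,0,0,0,0,0,-1,0,0,0,0,0,0,-1]

```text
clock: 19.35
position: [0.5663, -0.0749, 0.0505]
tool_rot: [-3.142, -0.001, -0.068]
force: [-3.1, 0.2, 1.8]
finger_gap: 0.0003
```

```bash
python3 - <<'E'
from chk import *
s=monitor.observe(); print(s['position'],s['force'])
p,d,P=look('side','s12')
cv2.imwrite('pics/s12b.png',cv2.resize(p[120:240,160:300,::-1],None,fx=5,fy=5))
E
```

```text
[ 0.56628394 -0.07494169  0.05047082] [-3.10794879  0.24829378  1.79909703]
```

View pics/s12b.png

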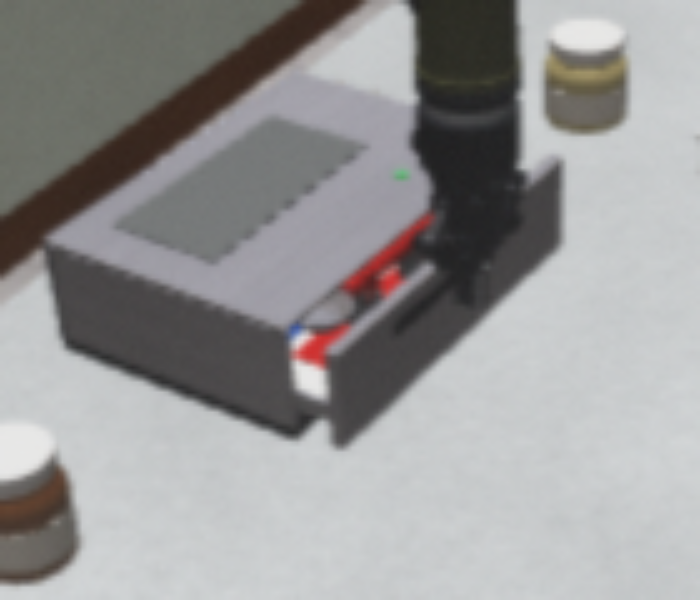

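Request:
drive_tool:
  commands: [0.01,0,0,0,0,0,-1,0.006,0,0,0,0,0,-1,0.004,0,0,0,0,0,-1,0.004,0,0,0,0,0,-1,0,0,0,0,0,0,-1]

```text
clock: 19.9
position: [0.5834, -0.0758, 0.0492]
tool_rot: [-3.141, 0.011, -0.068]
force: [-10.2, 0.9, 2.7]
finger_gap: -0.0002
```

Request:
drive_tool:
  commands: [0.003,0,0,0,0,0,-1,0,0,0,0,0,0,-1]

```text
clock: 20.1
position: [0.588, -0.0762, 0.0493]
tool_rot: [-3.141, 0.007, -0.069]
force: [-7.5, 0.9, -2.7]
finger_gap: -0.0002
```

Request:
drive_tool:
  commands: [0.003,0,0,0,0,0,-1,0,0,0,0,0,0,-1]

```text
clock: 20.3
position: [0.5935, -0.0769, 0.0498]
tool_rot: [-3.141, 0.003, -0.069]
force: [-2.7, -0.7, -2.0]
finger_gap: -0.0004
```

Request:
drive_tool:
  commands: [0.003,0,0,0,0,0,-1,0,0,0,0,0,0,-1]

```text
clock: 20.5
position: [0.5972, -0.0772, 0.05]
tool_rot: [-3.141, 0.002, -0.069]
force: [-4.6, 0.6, -0.7]
finger_gap: -0.0002
```

Request:
drive_tool:
  commands: [0.002,0,0,0,0,0,-1,0,0,0,0,0,0,-1]

```text
clock: 20.7
position: [0.5981, -0.0772, 0.05]
tool_rot: [-3.141, 0.004, -0.068]
force: [-7.2, -0.7, 0.2]
finger_gap: 0.0001
```

Now firm against the stop side. A little more push, then I back off and check.

Request:
drive_tool:
  commands: [0.003,0,0,0,0,0,-1,0,0,0,0,0,0,-1]

```text
clock: 20.9
position: [0.5979, -0.077, 0.0496]
tool_rot: [-3.141, 0.01, -0.068]
force: [-12.1, 1.6, 4.1]
finger_gap: -0.0001
```

Request:
drive_tool:
  commands: [0.003,0,0,0,0,0,-1,0,0,0,0,0,0,-1]

```text
clock: 21.1
position: [0.5977, -0.0765, 0.0485]
tool_rot: [-3.14, 0.016, -0.068]
force: [-17.4, 1.7, 2.2]
finger_gap: -0.0002
```

Request:
drive_tool:
  commands: [-0.01,0,0,0,0,0,-1,-0.02,0,0,0,0,0,-1,-0.04,0,0,0,0,0,-1,-0.04,0,0,0,0,0,-1,-0.03,0,-0.03,0,0,0,-1,0,0,-0.04,0,0,0,-1,0,0,0,0,0,0,-1]

```text
clock: 21.8
position: [0.4716, -0.0695, 0.1256]
tool_rot: [3.139, -0.014, -0.069]
force: [1.2, 0.3, 0.2]
finger_gap: 0.0001
```

```bash
python3 - <<'E'
from chk import *
s=monitor.observe(); print(s['clock'],s['position'],s['force'])
p,d,P=look('side','s13')
cv2.imwrite('pics/s13b.png',cv2.resize(p[100:260,140:320,::-1],None,fx=4,fy=4))
L=(P[...,:2]-O)@R
m=(d>0)&(P[...,2]>.03)&(P[...,2]<.09)&(abs(L[...,1])<.13)&(L[...,0]<-.1)&(L[...,0]>-.3)
print('front face cabx',np.percentile(L[m][:,0],[5,50,95]),m.sum())
p,d,P=look('top','t13'); 
cv2.imwrite('pics/t13b.png',cv2.resize(p[90:260,150:420,::-1],None,fx=2.9,fy=2.9))
m=mask(p,'green'); print('button z',np.median(P[m][:,2]))
p,d,P=look('wrist','w13')
E
```

```text
21.8 [ 0.47156996 -0.06946587  0.12556496] [1.16869091 0.27245383 0.18034722]
front face cabx [-0.13337903 -0.13066493 -0.12815819] 484
button z 0.1283267639758373
```

View pics/s13b.png

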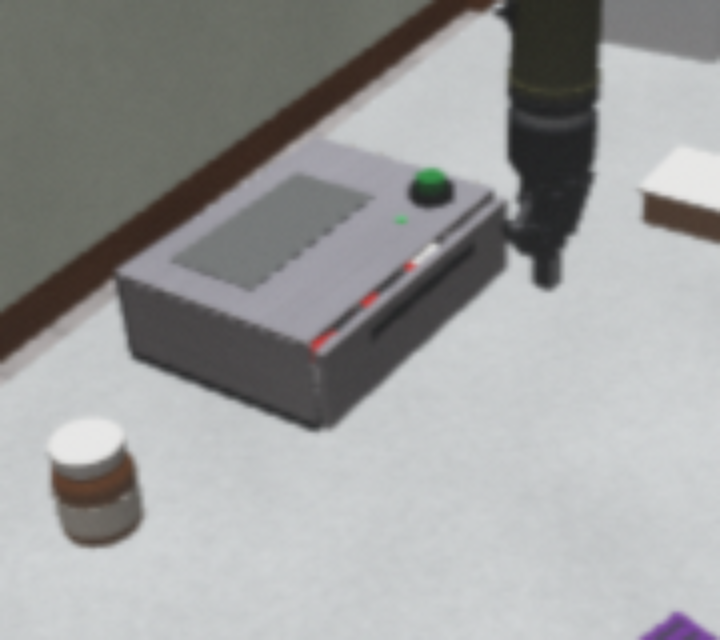

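View pics/t13b.png

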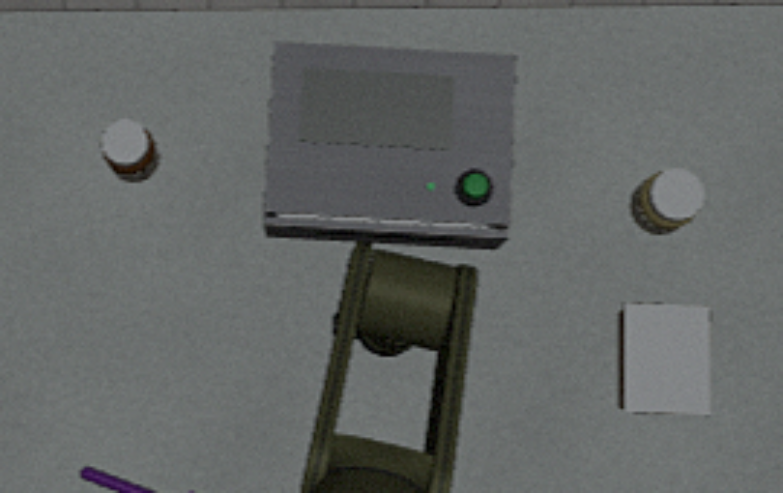

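View pics/w13.png

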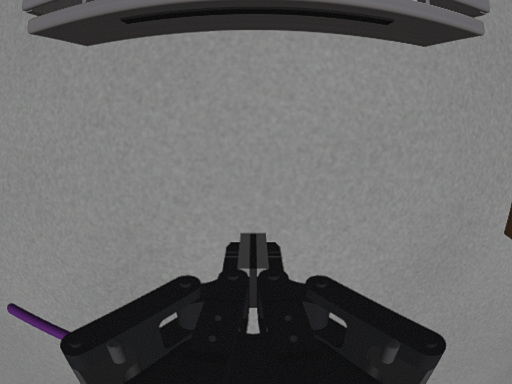

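```bash
python3 -c "
from rig import job; print(job.close_job())"
```

```text
the job is handed in; nothing more can be done
None
```

The job is handed in at about 22 s of the 72 s allowed. I pressed the green button and the tray sprang fully out. I then snapped the red spoon into the red clips and the blue spatula into the blue clips, released both, pushed the tray to its stop and backed off.

**Last checks, tray out:**
- Both handle tops read about 76 mm above the counter, against 77 mm nominal for a seated handle.
- Both lay within 0.2° of the clips' line. The red handle was about 8 mm off centre along its length, and the blue was roughly centred.
- I did not read either handle's sideways position as a separate number. The pictures show both handles inside their clips.

**Last checks, tray shut:**
- After I let go, the front face read 130.7 mm ahead of the cabinet's origin, against 131 mm nominal, and the tray stayed in.
- The button was back up and the gripper was clear of everything.
- The meal box and jars looked unmoved in the pictures; I did not measure them.
- The handles cannot be seen with the tray shut, so their seating was not rechecked after the push.

**Readings that disagreed:**
- The fingers closed to about 14 mm on the 18 mm handles, but the grip held.
- The tool position readings scattered by a few millimetres.

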